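# Shut and pin the membrane test cell

## Task

Swing the hinged upper half of the membrane test cell down onto its lower half, then take the red-knobbed slim pin out of the holder and push it through the hole in the upper half into the hole below. Finish still gripping the red knob and pressing the pin down so that its collar keeps the two halves pressed fully shut against the sprung buttons: do not let go. Leave the blue-knobbed thick pin, the dropper bottle and the beaker where they stand.

Things in the scene. Friction and masses are not known exactly. Their poses are not given: they have to be found in the camera images.
- cell: Fixed membrane test cell, lower half: aluminium block 150 (x) x 120 (y) x 34 (z) mm with a rubber seal ring and two sprung brass buttons on top. Origin: centre of its underside on the worktop; its -x side (the side away from the hinge) roughly faces the robot, z is up.
- cell_lid (a joint): Angle of the steel upper half (136 x 110 x 10 mm plate, 0.15 kg): 0 = fully shut, grows as it swings up, up to 1.3 rad. The hinge is stiff (about 0.12 N m of friction), so it stays where it is left. From about 0.08 rad down, two small sprung brass buttons in the lower half push it back: let go it rises again to about 0.05 rad (some 5 to 6 mm gap at the pin hole); about 5 N down at the pin hole holds it fully shut.
- lid_hinge (a point): Point on the hinge axis of the upper half, above the centre line of the cell, 66 mm toward the cell's +x from its origin and 41 mm above the worktop; the axis runs along the cell's y.
- lid_tab (a point): Middle of the top of the black lift tab (22 x 44 x 8 mm) on the free edge of the upper half, 152 mm from the hinge axis; moves with the upper half. Push it down to close.
- lid_hole (a point): Centre of the mouth of the pin hole (14 mm wide, through, edge chamfered, red ring round it) on the top face of the upper half, 110 mm from the hinge axis on the centre line; 46 mm above the worktop when shut. A dark round inlet port, 26 mm wide and 16 mm tall, stands on the plate 60 mm from the hole toward the hinge.
- base_hole (a point): Centre of the mouth of the pin hole (14 mm wide, through to the worktop) in the top of the lower half, 34 mm above the worktop, 44 mm from the cell's origin toward its -x; under lid_hole when shut.
- pin_holder: Fixed grey holder block 50 (x) x 140 (y) x 46 (z) mm on a thin dark plate, in which the two pins stand upright, 84 mm apart along its y: slim pin at y = -42 mm, thick pin at y = +42 mm. Origin: centre of its underside. It may stand at any yaw.
- slim_pin: Loose red-knobbed pin, 0.08 kg, to be used. Origin: its lower tip; z runs up its axis. Steel shank 10 mm wide (tapered over the last 7 mm) and 42 mm long, then a dark collar 28 mm wide and 5 mm thick (42 to 47 mm), then the red knob, 22 mm wide and 30 mm tall (47 to 77 mm). In the holder its collar rests on the block and its tip is 4 mm above the worktop; when seated in the shut cell likewise.
- slim_pin_knob (a point): Middle of the red knob, on the axis, 62 mm above the pin's tip: where to grip it.
- thick_pin: Loose blue-knobbed pin of the same lengths, collar and knob but with an 18 mm shank: does not fit this cell, leave it in the holder. Origin: its lower tip.
- bottle: Loose small white dropper bottle with an orange cap, 36 x 36 x 98 mm; origin: centre of its underside. Leave alone.
- glass: Loose clear beaker, 52 x 52 x 69 mm; origin: centre of its underside. Leave alone.

How it is judged:
By the outcome, as a careful person would: the job done as asked, in the order asked, and still so for the second after the job is handed in, while the arm keeps its last pose, push and grip.
It also fails if it takes over 51 s, if anything falls off the work surface, if the arm or the gripper's body presses on something with over 40 N, if the wrist force passes 120 N, or if a joint passes its speed limit or range.

## Robot

A 6-joint arm with a two-finger parallel gripper is mounted at the origin on a cart in front of the work surface, level with it; the furniture and walls round the work are solid. World frame = base frame: x ahead of the robot, y to its left, z up, the work surface at z = 0. Lengths are in m, angles in degrees, forces in N, time in s.
With the tool pointing down it reaches from about 0.375 to 0.9 m from the base axis. Payload 3.1 kg.
Tool frame: the origin (TCP) lies midway between the tips of the shut fingers; the grasp point (between the pads) lies 19 mm behind it; x points along the fingers, z is the direction in which the jaws open and shut, and the axes are right-handed (so a half turn about x gives the same grasp; the last joint's range is limited). The gripper opens to 87 mm and grips with 3 to 60 N. Pads are 19 mm wide; open, the fingers measure 117 mm over their backs; the gripper's body (75 mm by 190 mm) begins 51 mm behind the grasp point.
Start: joints at [56.923, 30.224, 82.088, -0, 67.689, -10.227], TCP at [0.243, 0.576, 0.223] pointing down, gripper open.
Joint ranges: [-176.69, 176.69], [-43.24, 126.21], [12.49, 139.97], [-82, 262], [0, 151.66], [-163.58, 163.58]. Speed limits (degrees/s): [159.86, 159.86, 180, 180, 180, 180].

## Interface

Orientations are given as a 3x3 rotation matrix whose columns are the frame's x, y, z axes.
In Python, from rig import * gives the robot as it stands.
- The arm moves only by the tool play_rows, never from a script. Its argument "rows" is a list that holds one entry, the list of rows, each a list of 7 numbers: the shift along the tool's x, y, z in m, then the turn, a rotation vector about the tool's x, y, z in degrees, then the finger opening in m, from 0 to 0.087. A call has 1 to 12 rows; each row is the pose to reach, as a shift and turn from the pose commanded when the call began, along the tool's axes at that moment; what a row does not reach only later rows make up. A row lasts 1/10 s, in which the tool goes at most 50 mm and 8.59 degrees, less where a joint would pass 70% of its speed; a pose out of reach is approached as far as the arm can. A call with a gripper value outside its range is refused whole. The fingers move at their own pace and stop on an object; the grip force is fixed at half the most. Time passes only in rows, so rows that repeat a pose let the fingers close. It gives the time, the measured TCP pose, the force and the opening at its end, in the units of the state.
- read_state(): the state, without advancing time (a new reading comes with each control period).
- capture(name): name is "side" or "top"; returns a dict with "pixels" (384x512x3 uint8, red, green, blue), "intrinsics" (3x3 intrinsics, pixels), "rvec" (rotation vector, rad) and "tvec" (3), from world to camera coordinates, as OpenCV has them. Camera axes: x right, y down, z forward; pixel columns grow to the right and rows downward; lengths in m; the calibration is good to about 2 mm. A picture is of the moment at which its call begins. There is no depth.
- hand_in(): hands the job in, once; it reports no verdict.
Trained networks look in the newest picture that a camera, given by its name, has taken for a name from the list of things; names that differ only in an ending like _2 or _b are one class to them, and where a whole thing is asked for, a point or a joint stands for the part that bears it (a point fixed in the world has none). Each returns a list of dicts, best first, with "p" (0 to 1); they miss things now and then, are a little off and sometimes report something else, mostly with a low value. They report only what shows in the picture. A call takes as long as a camera call.
- trace(camera, target): "mask" (384x512 bool, what is visible of it) and "at" ([column, row] in pixels, amid what is visible of it).
The state is a dict: "time_s": time; "joint_positions": joint angles; "qvel": joint speeds; "tau": joint torques, N m; "position": TCP position; "tcp_rot": TCP orientation; "force": force on the tool from outside, world axes, zero at the start; "moment": the same for the moment, N m; "opening": opening from 0.0 (shut) to 1.0 (fully open).
Only numpy, scipy, OpenCV 4.12 (cv2) and the standard library are available. Lean on these libraries where they do the work, as an engineer would, in place of code of your own. Each camera call takes 0.05 s, during which the arm holds its last target.

## Working session

There is one attempt and no reset: what is moved stays moved. The work goes in short steps, Python scripts to look and compute and a tool call to move; the robot and the scene stay as the last step left them, time stands still between calls to the robot, and variables do not carry over. Pictures are saved under pics/ and viewed, and the job is handed in when it is done.

Besides the shell and the picture viewer there is one more tool, called after ">>>" as name([rows], argument=value, ...), one row to a line, values as JSON. play_rows: Moves the arm, as the interface text tells. Its arguments: {"type":"object","properties":{"rows":{"type":"array"}},"required":["rows"]}

```bash
mkdir -p pics; ls; python3 - <<'E'
from rig import *
import cv2,numpy as np
s=read_state();print({k:np.round(v,4).tolist() for k,v in s.items()})
for n in("side","top"):
    c=capture(n);cv2.imwrite(f"pics/{n}0.png",c["pixels"][:,:,::-1])
    R=cv2.Rodrigues(np.array(c["rvec"]))[0];print(n,c["intrinsics"],-R.T@np.array(c["tvec"]).ravel(),R)
    for t in("cell","cell_lid","lid_tab","lid_hole","lid_hinge","pin_holder","slim_pin","slim_pin_knob","thick_pin","bottle","glass"):
        print(t,[(round(d["p"],2),np.round(d["at"],1).tolist(),int(d["mask"].sum())) for d in trace(n,t)[:3]])
E
```

```text
pics
{'time_s': 0.0, 'joint_positions': [56.9251, 30.2761, 82.157, -0.0023, 67.6895, -10.2274], 'qvel': [0.0755, -0.0083, -0.1201, -0.0993, -0.1222, -0.1687], 'tau': [0.0009, -44.0037, -17.6593, 0.0634, 0.0584, -0.0002], 'position': [0.2422, 0.5753, 0.2216], 'tcp_rot': [[-0.0011, -0.9215, 0.3883], [-0.0018, 0.3883, 0.9215], [-1.0, 0.0003, -0.0021]], 'force': [0.3641, 0.9505, 0.2977], 'moment': [0.0104, 0.0329, 0.0098], 'opening': 0.9979}
side [[490.73146984   0.         259.15292977]
 [  0.         490.73146984 202.41263266]
 [  0.           0.           1.        ]] [ 0.22198645 -0.89377745  0.75061545] [[ 0.96203982 -0.27229781 -0.01825591]
 [-0.17992078 -0.58252549 -0.79264908]
 [ 0.20520208  0.7658446  -0.60940475]]
cell [(0.76, [237.8, 164.7], 2803)]
cell_lid [(0.77, [241.5, 142.5], 1072), (0.65, [240.7, 158.6], 2692)]
lid_tab [(0.93, [244.5, 145.4], 1104)]
lid_hole [(0.84, [240.9, 144.6], 1070)]
lid_hinge [(0.97, [240.5, 162.4], 2729), (0.17, [243.3, 144.6], 1064)]
pin_holder [(0.87, [284.0, 290.3], 2062)]
slim_pin [(0.76, [293.4, 256.7], 198)]
slim_pin_knob [(0.77, [297.5, 257
[... 185 characters left out ...]
  248.92295348]
 [  0.         384.11017274 187.64972615]
 [  0.           0.           1.        ]] [ 0.40365875 -0.01402101  1.09519935] [[-2.55751807e-03 -9.99483247e-01  3.20421151e-02]
 [-9.97104117e-01  1.13417276e-04 -7.60484483e-02]
 [ 7.60055159e-02 -3.21438202e-02 -9.96589151e-01]]
cell [(0.74, [160.9, 193.4], 2845)]
cell_lid [(0.62, [155.8, 193.1], 2066)]
lid_tab [(0.95, [155.2, 192.1], 2035)]
lid_hole [(0.87, [154.3, 190.0], 1956), (0.71, [248.6, 168.5], 313)]
lid_hinge []
pin_holder [(0.95, [319.5, 199.0], 1202), (0.62, [158.5, 194.0], 2772)]
slim_pin []
slim_pin_knob [(0.5, [310.3, 186.4], 77)]
thick_pin [(0.46, [334.6, 212.6], 72)]
bottle []
glass [(0.54, [249.4, 169.1], 302)]
```

```bash
python3 - <<'E'
import cv2
a=cv2.imread("pics/side0.png");b=cv2.imread("pics/top0.png")
cv2.imwrite("pics/side0z.png",cv2.resize(a[90:330,180:350],None,fx=2.5,fy=2.5,interpolation=2) if 0 else cv2.resize(a[90:330,150:390],(600,600),interpolation=2))
cv2.imwrite("pics/top0z.png",cv2.resize(b[120:260,110:370],(780,420),interpolation=2))
E
```

```text
(no output)
```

View pics/side0.png

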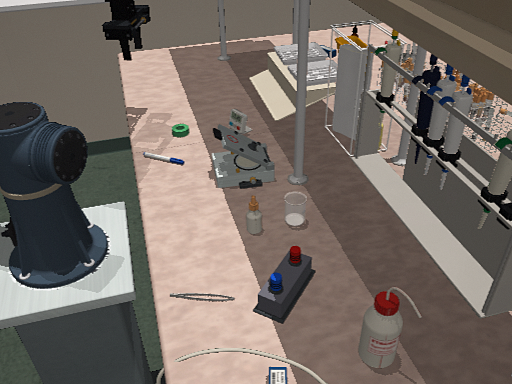

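View pics/side0z.png

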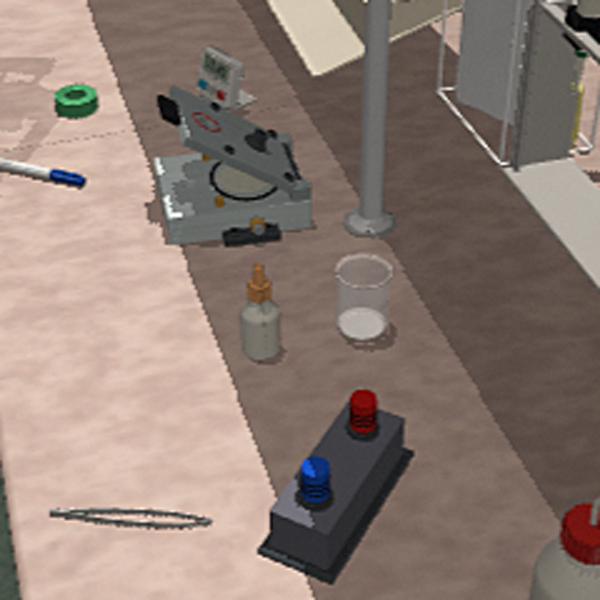

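View pics/top0.png

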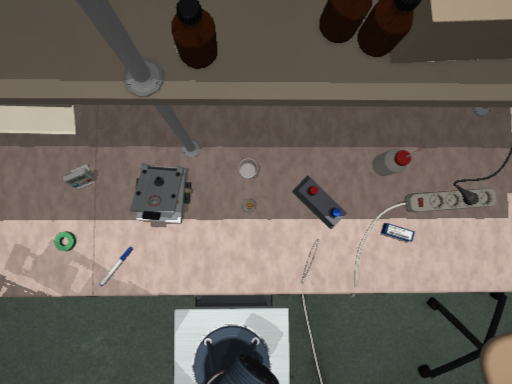

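View pics/top0z.png

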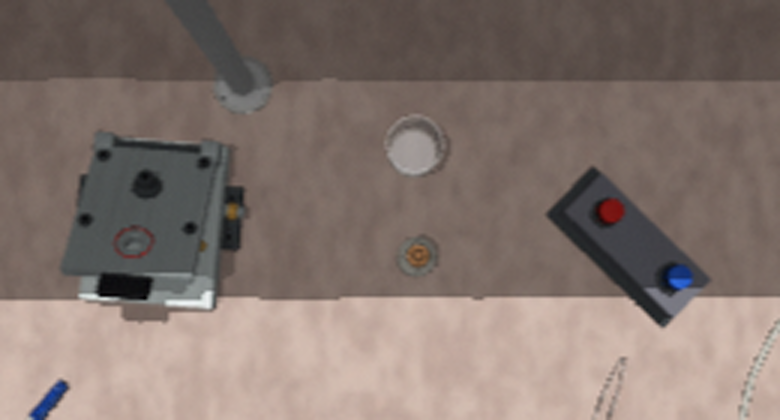

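```bash
python3 - <<'E'
import cv2
a=cv2.imread("pics/side0.png");b=cv2.imread("pics/top0.png")
cv2.imwrite("pics/side0c.png",cv2.resize(a[105:195,200:285],None,fx=6.6,fy=6.6,interpolation=2))
cv2.imwrite("pics/top0c.png",cv2.resize(b[155:230,125:205],None,fx=8,fy=8,interpolation=2))
E
```

```text
(no output)
```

View pics/side0c.png

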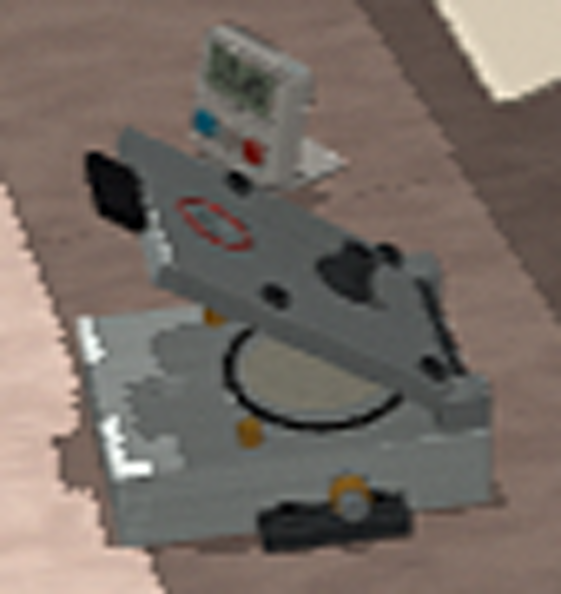

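View pics/top0c.png

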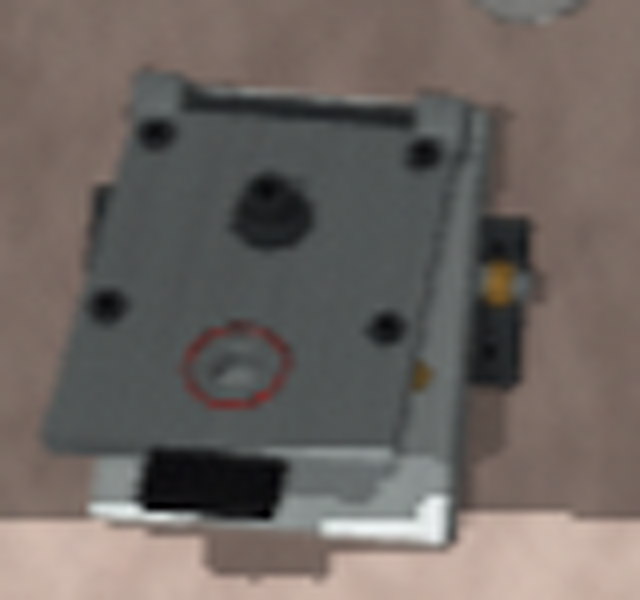

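```bash
cat >h.py <<'E'
from rig import *
import cv2,numpy as np
from scipy.optimize import least_squares
def proj(c,P):
    return cv2.projectPoints(np.array(P,float).reshape(-1,3),np.array(c["rvec"],float),np.array(c["tvec"],float),np.array(c["intrinsics"],float),None)[0].reshape(-1,2)
def tri(cs,px):
    f=lambda X:np.concatenate([proj(c,X)[0]-p for c,p in zip(cs,px)])
    r=least_squares(f,[0.5,0,0.05]);return r.x,r.fun
def lidpt(q,d,y,h):
    x0,y0,a,t=q
    lx=66-(d*np.cos(t)+(-h)*np.sin(t)*-1*-1*-1) if 0 else 66-d*np.cos(t)+h*np.sin(t)
    lz=41+d*np.sin(t)+h*np.cos(t)
    return cellpt(q,lx,y,lz)
def cellpt(q,x,y,z):
    x0,y0,a=q[:3]
    return [x0+(x*np.cos(a)-y*np.sin(a))/1e3,y0+(x*np.sin(a)+y*np.cos(a))/1e3,z/1e3]
E
python3 - <<'E'
from h import *
S=capture("side");T=capture("top")
zs=lambda u,v:np.array([(u+.5)/6.6-.5+200,(v+.5)/6.6-.5+105])
zt=lambda u,v:np.array([(u+.5)/8-.5+125,(v+.5)/8-.5+155])
obs=[("base-- top side",S,zs(120,482),lambda q:cellpt(q,-75,-60,34)),
("base-+ top side",S,zs(80,318),lambda q:cellpt(q,-75,60,34)),
("base-- bot side",S,zs(125,545),lambda q:cellpt(q,-75,-60,0)),
("base+- bot side",S,zs(490,500),lambda q:cellpt(q,75,-60,0)),
("ring side",S,zs(216,224),lambda q:lidpt(q,110,0,5)),
("ring top",T,zt(238,366),lambda q:lidpt(q,110,0,5)),
("tabtop",T,zt(213,485),lambda q:lidpt(q,152,0,4)),
("lid-L top",T,zt(45,440),lambda q:lidpt(q,141,55,3)),
("lid-R top",T,zt(400,450),lambda q:lidpt(q,141,-55,3)),
("base-- top",T,zt(450,530),lambda q:cellpt(q,-75,-60,25)),
("base-+ top",T,zt(92,505),lambda q:cellpt(q,-75,60,30)),
]
def f(q):return np.concatenate([proj(c,g(q))[0]-p for _,c,p,g in obs])
r=least_squares(f,[0.47,0.23,0,0.4],loss='soft_l1',x_scale=[.01,.01,.1,.1])
q=r.x;print("cell",q,np.degrees(q[2:]))
for o,e in zip(obs,f(q).reshape(-1,2)):print(o[0],e.round(2))
for n,P in(("hole",lidpt(q,110,0,5)),("tab",lidpt(q,152,0,4)),("shuthole",lidpt([*q[:3],0],110,0,5)),("shuttab",lidpt([*q[:3],0],152,0,4))):print(n,np.round(P,4))
tr=tri([S,T],[zs(216,224),zt(238,366)]);print("ring tri",tr)
def col(c,red):
    h=cv2.cvtColor(c["pixels"],cv2.COLOR_RGB2HSV).astype(int)
    m=(h[...,1]>150)&(h[...,2]>60)&(((h[...,0]<8)|(h[...,0]>172)) if red else (abs(h[...,0]-113)<12))
    return m
from scipy.ndimage import label
def cen(c,red,near):
    l,n=label(col(c,red));best=[]
    for i in range(1,n+1):
        v,u=np.where(l==i)
        if len(u)>15:best.append((np.hypot(u.mean()-near[0],v.mean()-near[1]),(u.min()+u.max())/2,(v.min()+v.max())/2,u.mean(),v.mean(),u.min(),u.max(),v.min(),v.max(),len(u)))
    return min(best)
for red,ns,nt in((1,(295,255),(313,190)),(0,(276,282),(336,212))):
    a=cen(S,red,ns);b=cen(T,red,nt);print(np.round(a,1),np.round(b,1))
    print(tri([S,T],[np.array(a[3:5]),np.array(b[3:5])]))
# knob model: top view sees top/side; try projecting
E
```

```text
cell [ 0.46978799  0.19517208 -0.06792442  0.58065443] [-3.89178233 33.26904833]
base-- top side [ 0.21 -0.36]
base-+ top side [0.15 0.46]
base-- bot side [0.35 0.8 ]
base+- bot side [ 0.85 -0.01]
ring side [0.25 0.61]
ring top [-0.16  0.02]
tabtop [-0.15 -0.97]
lid-L top [-0.26 -0.21]
lid-R top [-0.68  1.42]
base-- top [-0.19  0.93]
base-+ top [0.4  1.22]
hole [0.4466 0.1967 0.1055]
tab [0.411  0.1992 0.1277]
shuthole [0.4259 0.1982 0.046 ]
shuttab [0.384 0.201 0.045]
ring tri (array([0.44622961, 0.19589725, 0.10791375]), array([ 0.137025  , -0.00796912, -0.02696697,  0.13210792]))
[  4.1 295.  251.5 294.9 250.9 290.  300.  246.  257.   99. ] [  0.5 313.5 189.5 313.4 189.8 310.  317.  186.  193.   52. ]
(array([ 0.47483932, -0.21932915,  0.07537306]), array([ 0.26649008, -0.03311847, -0.08856176,  0.34943889]))
[  4.1 275.5 278.  275.8 277.9 270.  281.  273.  283.  109. ] [1.000e-01 3.360e+02 2.120e+02 3.361e+02 2.119e+02 3.320e+02 3.400e+02
 2.080e+02 2.160e+02 5.400e+01]
(array([ 0.41586815, -0.27940102,  0.07630725]), array([ 0.13683094, -0.0134823 , -0.0445723 ,  0.19029691]))
```

```bash
cat >>h.py <<'E'
ANG=-0.068
def target_R(a=ANG):
    z=np.array([-np.sin(a),np.cos(a),0]);x=np.array([0,0,-1.]);return np.stack([x,np.cross(z,x),z],1)
def plan(pts,R=None):
    s=read_state();R0=np.array(s["tcp_rot"]);p=np.array(s["position"])
    R=target_R() if R is None else R
    rv=np.degrees(cv2.Rodrigues(R0.T@R)[0].ravel())
    print("t",s["time_s"],"p",p.round(4),"F",np.round(s["force"],1),"open",round(s["opening"],3),"rv",rv.round(2))
    for P in pts:print(np.round(R0.T@(np.array(P)-p),4))
E
python3 - <<'E'
from h import *
q=[.4698,.1952,-.068,0]
P=[[0.411,0.199,0.18]]
for t in(.58,.5,.4,.3,.2,.1,.05,0):P.append(lidpt([*q[:3],t],150,0,4))
plan(P)
print(np.round(P,3))
E
```

```text
t 1.3 p [0.2427 0.576  0.2226] F [0.3 0.5 0.5] open 1.0 rv [-18.95   0.    -0.  ]
[ 0.0425 -0.3015 -0.282 ]
[ 0.096  -0.303  -0.2813]
[ 0.1061 -0.2969 -0.2834]
[ 0.1194 -0.2904 -0.2856]
[ 0.1334 -0.2852 -0.2874]
[ 0.1478 -0.2813 -0.2887]
[ 0.1626 -0.2788 -0.2896]
[ 0.17   -0.2781 -0.2898]
[ 0.1775 -0.2777 -0.29  ]
[[0.411 0.199 0.18 ]
 [0.413 0.199 0.127]
 [0.406 0.2   0.116]
 [0.399 0.2   0.103]
 [0.394 0.2   0.089]
 [0.39  0.201 0.075]
 [0.387 0.201 0.06 ]
 [0.386 0.201 0.052]
 [0.386 0.201 0.045]]
```

>>> play_rows([
  [[0.004,-0.028,-0.026,-2,0,0,0],[0.008,-0.055,-0.051,-4,0,0,0],[0.012,-0.083,-0.077,-6,0,0,0],[0.016,-0.11,-0.103,-8,0,0,0],[0.02,-0.138,-0.128,-10,0,0,0],[0.024,-0.165,-0.154,-12,0,0,0],[0.028,-0.193,-0.18,-14,0,0,0],[0.032,-0.22,-0.205,-16,0,0,0],[0.036,-0.25,-0.235,-18,0,0,0],[0.04,-0.275,-0.258,-19,0,0,0],[0.043,-0.295,-0.277,-19,0,0,0],[0.043,-0.302,-0.282,-19,0,0,0]],
])

```text
time_s: 2.5
position: [0.4125, 0.1968, 0.1794]
tcp_rot: [[0.0, -0.998, 0.07], [-0.0, 0.07, 0.998], [-1.0, -0.0, -0.0]]
force: [-0.6, 0.6, -0.3]
opening: 0.033
```

```bash
python3 - <<'E'
from h import *
q=[.4698,.1952,-.068,0]
P=[]
for t in(.58,.5,.4,.3,.2,.1,.05,0):P.append(lidpt([*q[:3],t],150,0,4))
plan(P)
c=capture("top");cv2.imwrite("pics/top1.png",cv2.resize(c["pixels"][140:250,100:260,::-1],None,fx=4,fy=4))
c=capture("side");cv2.imwrite("pics/side1.png",cv2.resize(c["pixels"][60:200,170:310,::-1],None,fx=4,fy=4))
E
```

```text
t 2.5 p [0.4125 0.1968 0.1794] F [-0.6  0.6 -0.3] open 0.033 rv [-0.14 -0.02  0.01]
[ 0.0529 -0.      0.0023]
[0.063  0.0064 0.0023]
[0.0763 0.0133 0.0023]
[0.0903 0.0188 0.0023]
[0.1047 0.0229 0.0023]
[0.1195 0.0256 0.0023]
[0.1269 0.0263 0.0023]
[0.1344 0.0267 0.0023]
```

View pics/side1.png

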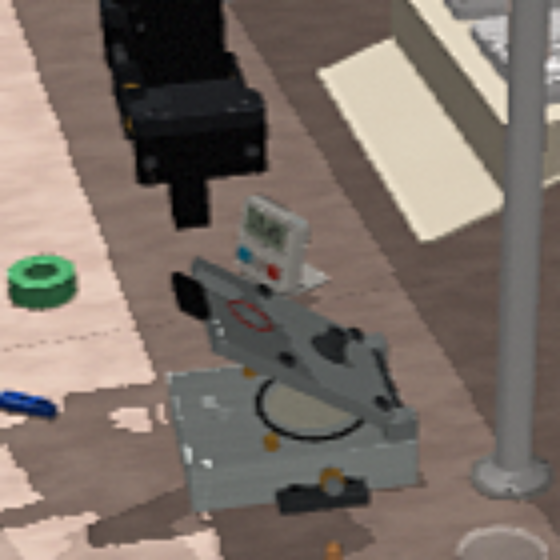

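>>> play_rows([
  [[0.025,0,0.002,0,0,0,0],[0.045,0,0.002,0,0,0,0],[0.053,0,0.002,0,0,0,0],[0.063,0.006,0.002,0,0,0,0],[0.07,0.01,0.002,0,0,0,0],[0.076,0.013,0.002,0,0,0,0],[0.083,0.016,0.002,0,0,0,0],[0.09,0.019,0.002,0,0,0,0],[0.097,0.021,0.002,0,0,0,0],[0.104,0.023,0.002,0,0,0,0],[0.112,0.0245,0.002,0,0,0,0],[0.12,0.0255,0.002,0,0,0,0]],
])

```text
time_s: 3.8
position: [0.3861, 0.2025, 0.0589]
tcp_rot: [[-0.0, -0.998, 0.067], [0.0, 0.067, 0.998], [-1.0, 0.0, 0.0]]
force: [-0.8, 0.9, -0.2]
opening: 0.002
```

>>> play_rows([
  [[0.005,0,0,0,0,0,0],[0.01,0.001,0,0,0,0,0],[0.013,0.001,0,0,0,0,0],[0.015,0.001,0,0,0,0,0]],
])

```text
time_s: 4.2
position: [0.3852, 0.2025, 0.045]
tcp_rot: [[0.0, -0.998, 0.067], [-0.0, 0.067, 0.998], [-1.0, -0.0, -0.0]]
force: [-3.1, -0.9, 22.9]
opening: 0.009
```

>>> play_rows([
  [[-0.02,0,0,0,0,0,0],[-0.06,0,0,0,0,0,0],[-0.1,0,0,0,0,0,0.02],[-0.125,-0.01,-0.03,0,0,0,0.05],[-0.125,-0.02,-0.08,0,0,0,0.06],[-0.125,-0.03,-0.13,0,0,0,0.06],[-0.125,-0.035,-0.18,0,0,0,0.06],[-0.125,-0.04,-0.23,0,0,0,0.06],[-0.125,-0.045,-0.28,0,0,0,0.06],[-0.125,-0.05,-0.33,0,0,0,0.06],[-0.125,-0.05,-0.33,0,0,0,0.06],[-0.125,-0.05,-0.33,0,0,0,0.06]],
])

```text
time_s: 5.4
position: [0.4127, -0.1313, 0.1694]
tcp_rot: [[-0.0, -0.997, 0.071], [0.0, 0.071, 0.997], [-1.0, 0.0, 0.0]]
force: [-0.1, -0.0, -0.4]
opening: 0.683
```

```bash
python3 - <<'E'
from h import *
T=capture("top");S=capture("side")
cv2.imwrite("pics/top2.png",cv2.resize(T["pixels"][150:230,120:220,::-1],None,fx=8,fy=7.5)[:600])
cv2.imwrite("pics/side2.png",cv2.resize(S["pixels"][110:310,190:330,::-1],None,fx=3,fy=3))
# knob top-centre: predict pixel extents of knob silhouettes for candidate xy
def knob(x,y):
    a=np.linspace(0,2*np.pi,60);return np.array([[x+.011*np.cos(t),y+.011*np.sin(t),z] for z in(.051,.081) for t in a])
plan([[0.4745,-0.2185,0.15],[0.4745,-0.2185,0.054]])
E
python3 - <<'E'
from h import *
S=capture("side");T=capture("top")
E
```

```text
t 5.5 p [ 0.412  -0.1287  0.1693] F [-0.5  0.5 -0.4] open 0.69 rv [ 0.06  0.07 -0.09]
[ 0.019  -0.0684 -0.0854]
[ 0.115  -0.0686 -0.0855]
```

View pics/side2.png

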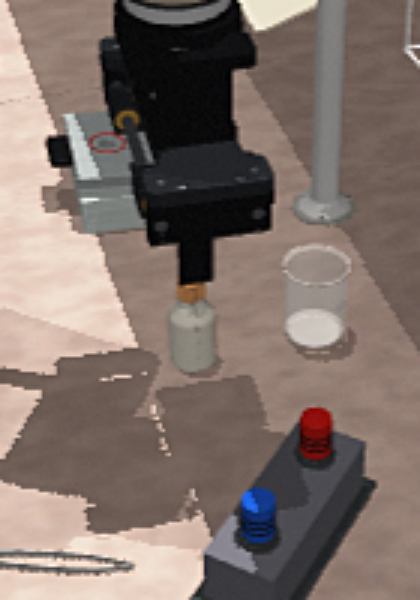

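View pics/top2.png

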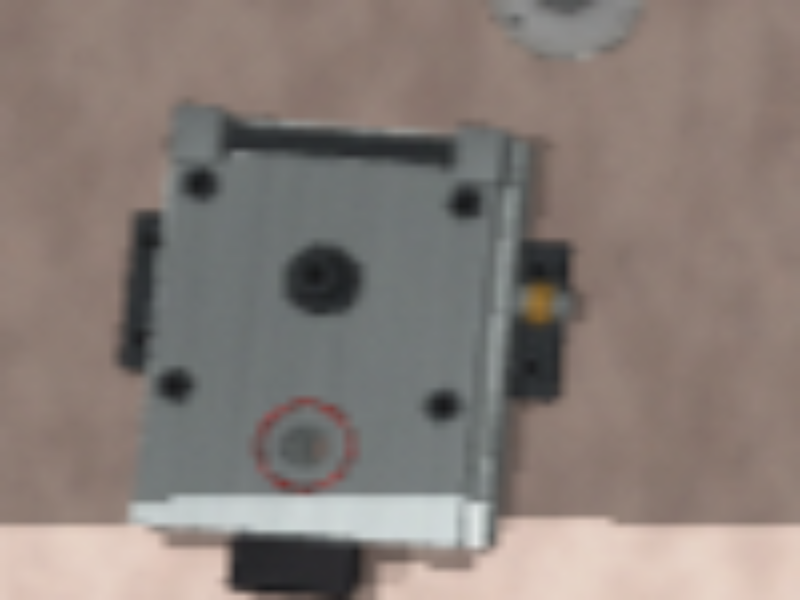

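```bash
python3 - <<'E'
from h import *
T=capture("top");S=capture("side")
t=np.array([306.5/8-.5+120,446.5/7.5-.5+150]);s=np.array([107.5/3-.5+190,142.5/3-.5+110])
print(t,s,tri([S,T],[s,t]))
# ring by colour
for c,n,nm in((T,t,'t'),(S,s,'s')):
    p=c["pixels"].astype(int);m=(p[...,0]-np.maximum(p[...,1],p[...,2])>25)
    v,u=np.where(m);k=np.hypot(u-n[0],v-n[1])<10;print(nm,k.sum(),u[k].min(),u[k].max(),v[k].min(),v[k].max(),u[k].mean(),v[k].mean())
q=[.4698,.1952,-.068,0.05]
print(lidpt(q,110,0,5),proj(T,lidpt(q,110,0,5)),proj(S,lidpt(q,110,0,5)))
# knob fit
from scipy.ndimage import label
def model(c,x,y):
    a=np.linspace(0,2*np.pi,80)
    P=[[x+.011*np.cos(k),y+.011*np.sin(k),z] for z in(.051,.081) for k in a]
    u=proj(c,P);h=cv2.convexHull((u*16).astype(np.float32)).reshape(-1,2)
    M=np.zeros((384,512),np.uint8);cv2.fillPoly(M,[np.round(h).astype(int)],1,shift=4)
    v,w=np.where(M);return w.min(),w.max(),v.min(),v.max(),w.mean(),v.mean(),len(w)
for c in(S,T):
    print(np.round(model(c,.4745,-.2185),1))
    p=c["pixels"].astype(int);m=(p[...,0]-np.maximum(p[...,1],p[...,2])>25)
    n=(295,252) if c is S else (313.5,190)
    v,u=np.where(m);k=np.hypot(u-n[0],v-n[1])<12;print(u[k].min(),u[k].max(),v[k].min(),v[k].max(),u[k].mean(),v[k].mean(),k.sum())
plan([[0.4745,-0.2185,0.15],[0.4745,-0.2185,0.054]])
E
```

```text
[157.8125     209.03333333] [225.33333333 157.        ] (array([0.42494105, 0.19756506, 0.05450575]), array([ 0.18636501, -0.00886777, -0.03628382,  0.18488318]))
t 30 152 163 203 215 157.66666666666666 208.73333333333332
s 34 219 231 148 160 225.7941176470588 156.38235294117646
[np.float64(0.4262881607618347), np.float64(0.19816337402400047), np.float64(0.051491459921749444)] [[157.78902943 208.74050875]] [[226.03304403 157.75734645]]
[289.  301.  245.  263.  294.8 253.9 218. ]
285 301 245 263 294.8654970760234 253.62573099415204 171
[307.  318.  186.  195.  312.4 190.5  91. ]
312 317 186 190 314.7647058823529 187.52941176470588 17
t 5.7 p [ 0.4126 -0.1284  0.1695] F [-0.2  0.4 -0.6] open 0.691 rv [ 0.2   0.02 -0.03]
[ 0.0195 -0.0676 -0.0859]
[ 0.1155 -0.0676 -0.086 ]
```

>>> play_rows([
  [[0,-0.03,-0.03,0,0,0,0.055],[0.01,-0.055,-0.06,0,0,0,0.055],[0.02,-0.068,-0.086,0,0,0,0.055],[0.02,-0.068,-0.086,0,0,0,0.055],[0.04,-0.068,-0.086,0,0,0,0.055],[0.06,-0.068,-0.086,0,0,0,0.055]],
])

```text
time_s: 6.3
position: [0.4749, -0.219, 0.1095]
tcp_rot: [[0.0, -0.998, 0.066], [0.0, 0.066, 0.998], [-1.0, -0.0, 0.0]]
force: [-0.2, -0.6, -0.7]
opening: 0.63
```

```bash
python3 - <<'E'
from h import *
T=capture("top");S=capture("side")
cv2.imwrite("pics/side3.png",cv2.resize(S["pixels"][200:320,230:350,::-1],None,fx=5,fy=5))
print(proj(T,[.4745,-.219,.081]))
plan([[0.4745,-0.219,0.055]])
E
```

```text
[[313.59579884 190.07932693]]
t 6.4 p [ 0.4729 -0.2174  0.1077] F [-0.8 -0.7  0. ] open 0.63 rv [ 0.13  0.22 -0.32]
[ 0.0526 -0.002  -0.0017]
```

View pics/side3.png

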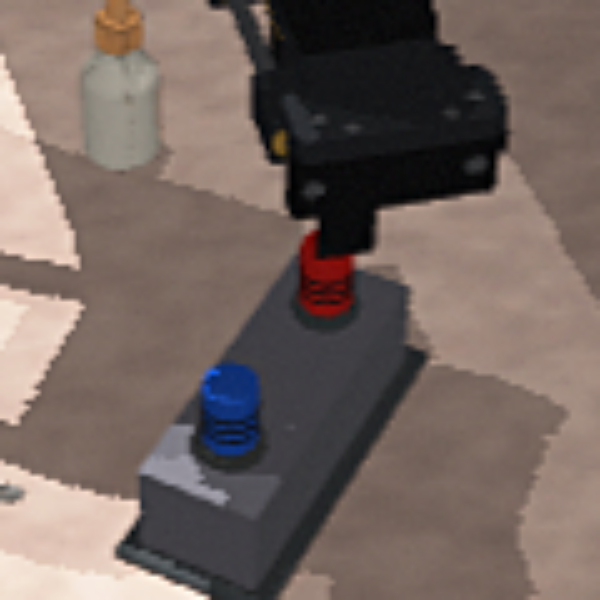

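>>> play_rows([
  [[0.02,0,0,0,0,0,0.055],[0.04,0,0,0,0,0,0.055],[0.053,0,0,0,0,0,0.055],[0.053,0,0,0,0,0,0.055],[0.053,0,0,0,0,0,0.02],[0.053,0,0,0,0,0,0.005],[0.053,0,0,0,0,0,0.005],[0.053,0,0,0,0,0,0.005],[0.053,0,0,0,0,0,0.005]],
])

```text
time_s: 7.3
position: [0.4751, -0.2206, 0.0569]
tcp_rot: [[0.001, -0.998, 0.067], [-0.0, 0.067, 0.998], [-1.0, -0.001, -0.0]]
force: [-0.8, -0.8, 0.1]
opening: 0.263
```

```bash
python3 - <<'E'
from h import *
print(np.mean([read_state()["position"] for _ in range(5)],0))
S=capture("side")
cv2.imwrite("pics/side4.png",cv2.resize(S["pixels"][200:320,230:350,::-1],None,fx=5,fy=5))
plan([[0.4745,-0.219,0.16]])
E
```

```text
[ 0.47510594 -0.22055695  0.05694041]
t 7.35 p [ 0.4751 -0.2205  0.0569] F [-0.4  0.6  2.1] open 0.244 rv [ 0.04 -0.02  0.03]
[-0.1031  0.0006  0.0014]
```

View pics/side4.png

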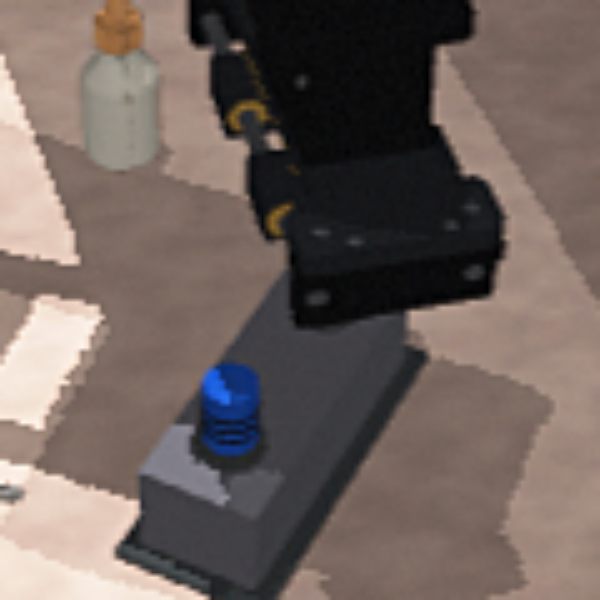

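>>> play_rows([
  [[0,0,0,0,0,0,0.005],[0,0,0,0,0,0,0.005],[-0.005,0,0,0,0,0,0.005],[-0.015,0,0,0,0,0,0.005],[-0.03,0,0,0,0,0,0.005],[-0.045,0,0,0,0,0,0.005],[-0.06,0,0,0,0,0,0.005],[-0.08,0,0,0,0,0,0.005],[-0.1,0,0,0,0,0,0.005],[-0.12,0,0,0,0,0,0.005],[-0.135,0,0,0,0,0,0.005],[-0.135,0,0,0,0,0,0.005]],
])

```text
time_s: 8.55
position: [0.4761, -0.2212, 0.1941]
tcp_rot: [[0.004, -0.998, 0.067], [-0.003, 0.067, 0.998], [-1.0, -0.005, -0.003]]
force: [0.0, -0.9, -0.9]
opening: 0.243
```

```bash
python3 - <<'E'
from h import *
S=capture("side");T=capture("top")
cv2.imwrite("pics/side5.png",cv2.resize(S["pixels"][140:320,210:350,::-1],None,fx=3.3,fy=3.3))
plan([[0.426,0.198,0.19]])
E
```

```text
t 8.65 p [ 0.4748 -0.2203  0.1918] F [-0.  -0.2 -1.1] open 0.245 rv [ 0.05 -0.01  0.02]
[0.0016 0.0767 0.414 ]
```

View pics/side5.png

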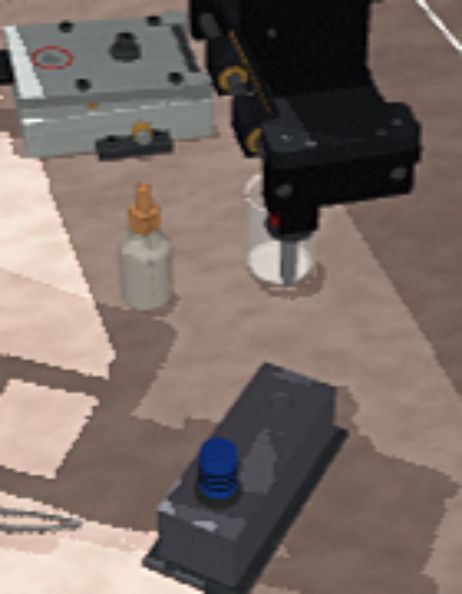

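>>> play_rows([
  [[0,0.005,0.02,0,0,0,0.005],[0,0.011,0.06,0,0,0,0.005],[0,0.018,0.1,0,0,0,0.005],[0,0.026,0.14,0,0,0,0.005],[0,0.033,0.18,0,0,0,0.005],[0,0.04,0.22,0,0,0,0.005],[0,0.048,0.26,0,0,0,0.005],[0,0.055,0.3,0,0,0,0.005],[0,0.063,0.34,0,0,0,0.005],[0,0.07,0.375,0,0,0,0.005],[0,0.075,0.4,0,0,0,0.005],[0,0.077,0.414,0,0,0,0.005]],
])

```text
time_s: 9.85
position: [0.4228, 0.2003, 0.1905]
tcp_rot: [[-0.004, -0.998, 0.064], [-0.0, 0.064, 0.998], [-1.0, 0.004, -0.0]]
force: [0.7, -0.2, -0.9]
opening: 0.248
```

>>> play_rows([
  [[0,0,0,0,0,0,0.005],[0.02,0,0,0,0,0,0.005],[0.04,0,0,0,0,0,0.005],[0.06,0,0,0,0,0,0.005],[0.06,0,0,0,0,0,0.005]],
])

```text
time_s: 10.35
position: [0.4229, 0.1967, 0.1291]
tcp_rot: [[-0.008, -0.998, 0.068], [-0.002, 0.068, 0.998], [-1.0, 0.007, -0.002]]
force: [-0.1, 0.1, -1.3]
opening: 0.244
```

```bash
python3 - <<'E'
from h import *
S=capture("side");T=capture("top")
p=S["pixels"][:,:,::-1].copy()
st=read_state();P=np.array(st["position"]);print(P,st["tcp_rot"])
tip=P+np.array(st["tcp_rot"])[:,0]*0.052
print("pred tip px",proj(S,tip),"col", proj(S,P-[0,0,.005]), "hole",proj(S,[[.426,.198,.0515],[.426,.198,.046]]))
cv2.imwrite("pics/side6.png",cv2.resize(p[100:190,190:280],None,fx=6.6,fy=6.6,interpolation=2))
plan([[0.426,0.198,0.11]])
E
```

```text
[0.42514418 0.1972844  0.13121401] [[-2.19162444e-03 -9.97699921e-01  6.77500122e-02]
 [-5.13238752e-04  6.77512882e-02  9.97702110e-01]
 [-9.99997467e-01  2.15181640e-03 -6.60543641e-04]]
pred tip px [[225.0129128 149.0426286]] col [[223.94185282 133.2800983 ]] hole [[225.94059137 157.80363578]
 [226.06342508 159.55436971]]
t 10.45 p [0.4251 0.1973 0.1312] F [-0.5  0.3 -0.3] open 0.242 rv [ 0.01 -0.04 -0.12]
[ 0.0212 -0.0009  0.0008]
```

View pics/side6.png

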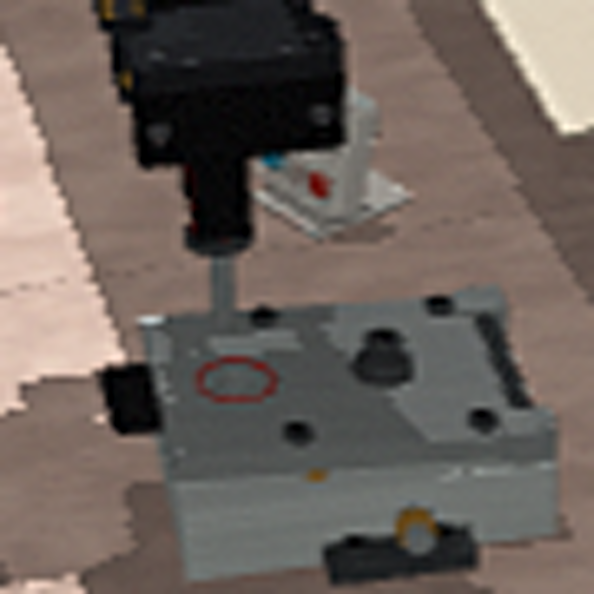

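>>> play_rows([
  [[0.01,-0.002,0,0,0,0,0.005],[0.019,-0.002,0,0,0,0,0.005],[0.019,-0.002,0,0,0,0,0.005],[0.019,-0.002,0,0,0,0,0.005]],
])

```text
time_s: 10.85
position: [0.4278, 0.1976, 0.1124]
tcp_rot: [[-0.001, -0.998, 0.067], [-0.0, 0.067, 0.998], [-1.0, 0.001, -0.0]]
force: [0.1, -0.8, -1.5]
opening: 0.241
```

```bash
python3 - <<'E'
from h import *
ims=[]
for i in range(4):
    S=capture("side");ims.append(S["pixels"].astype(float))
    print(np.round(read_state()["position"],4))
p=np.mean(ims,0)[:,:,::-1].astype(np.uint8)
cv2.imwrite("pics/side7.png",cv2.resize(p[125:175,200:255],None,fx=11,fy=11,interpolation=2))
st=read_state();P=np.array(st["position"])
print(proj(S,[P-[0,0,.052],P-[0,0,.03],P-[0,0,.012]]),proj(S,[.426,.198,.0515]))
E
```

```text
[0.4279 0.1977 0.1126]
[0.4281 0.1978 0.1127]
[0.4281 0.1978 0.1128]
[0.4281 0.1978 0.1128]
[[226.52675613 154.73984439]
 [226.03305721 147.58410186]
 [225.62139448 141.61740351]] [[225.94059137 157.80363578]]
```

View pics/side7.png

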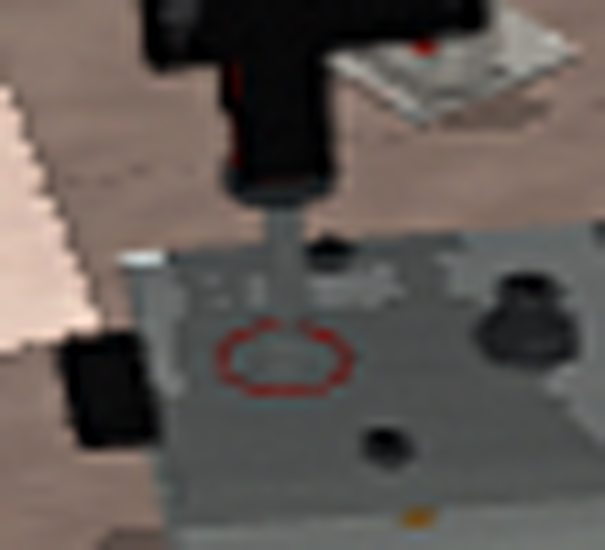

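```bash
python3 - <<'E'
from h import *
S=capture("side");p=S["pixels"][:,:,::-1]
c=cv2.resize(p[138:164,212:242],None,fx=20,fy=20,interpolation=cv2.INTER_CUBIC).astype(float)
c=np.clip((c-40)*2,0,255).astype(np.uint8);cv2.imwrite("pics/side8.png",c)
E
```

```text
(no output)
```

View pics/side8.png

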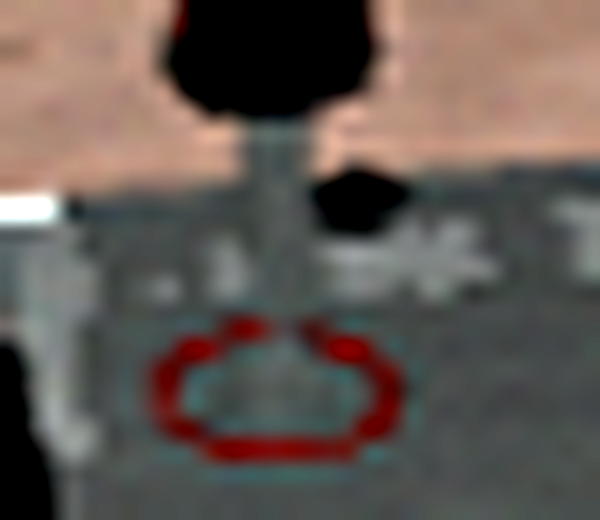

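>>> play_rows([
  [[0.002,0.0012,0,0,0,0,0.005],[0.005,0.0012,0,0,0,0,0.005],[0.008,0.0012,0,0,0,0,0.005],[0.011,0.0012,0,0,0,0,0.005],[0.014,0.0012,0,0,0,0,0.005],[0.014,0.0012,0,0,0,0,0.005]],
])

```text
time_s: 11.7
position: [0.4264, 0.1977, 0.098]
tcp_rot: [[-0.001, -0.998, 0.067], [-0.0, 0.067, 0.998], [-1.0, 0.001, -0.0]]
force: [-0.2, 0.3, -1.3]
opening: 0.241
```

```bash
python3 - <<'E'
from h import *
S=capture("side");p=S["pixels"][:,:,::-1]
c=cv2.resize(p[138:168,212:242],None,fx=20,fy=20,interpolation=cv2.INTER_CUBIC).astype(float)
c=np.clip((c-40)*2,0,255).astype(np.uint8);cv2.imwrite("pics/side9.png",c)
plan([[.426,.198,.08]])
E
```

```text
t 11.75 p [0.4266 0.1977 0.0982] F [-0.4  0.5 -0.2] open 0.243 rv [ 0.04 -0.01 -0.04]
[0.0182 0.0006 0.0002]
```

View pics/side9.png

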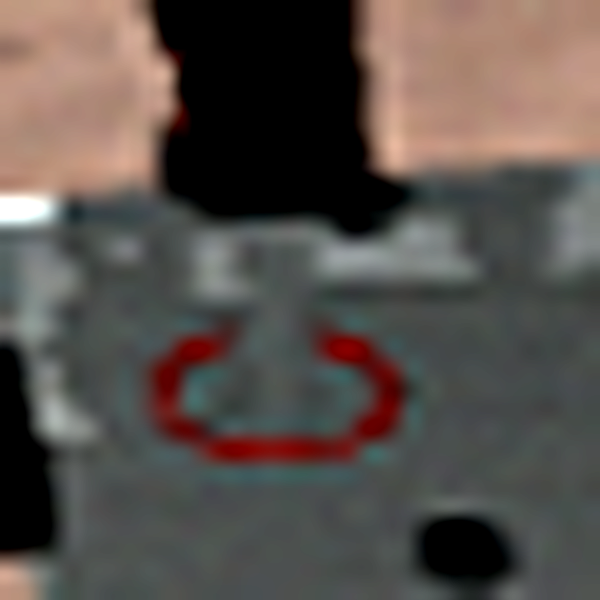

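>>> play_rows([
  [[0.004,0,0,0,0,0,0.005],[0.008,0,0,0,0,0,0.005],[0.012,0,0,0,0,0,0.005],[0.016,0,0,0,0,0,0.005],[0.016,0,0,0,0,0,0.005]],
])

```text
time_s: 12.25
position: [0.4263, 0.1977, 0.0819]
tcp_rot: [[-0.001, -0.998, 0.067], [-0.0, 0.067, 0.998], [-1.0, 0.001, -0.0]]
force: [-0.1, -0.7, -0.7]
opening: 0.245
```

>>> play_rows([
  [[0.004,0,0,0,0,0,0.005],[0.008,0,0,0,0,0,0.005],[0.012,0,0,0,0,0,0.005],[0.014,0,0,0,0,0,0.005],[0.014,0,0,0,0,0,0.005]],
])

```text
time_s: 12.75
position: [0.4265, 0.1977, 0.0682]
tcp_rot: [[-0.001, -0.998, 0.067], [-0.0, 0.067, 0.998], [-1.0, 0.001, -0.0]]
force: [-0.1, -0.8, -0.5]
opening: 0.244
```

>>> play_rows([
  [[0.003,0,0,0,0,0,0.005],[0.006,0,0,0,0,0,0.005],[0.009,0,0,0,0,0,0.005],[0.011,0,0,0,0,0,0.005],[0.012,0,0,0,0,0,0.005],[0.012,0,0,0,0,0,0.005]],
])

```text
time_s: 13.35
position: [0.4265, 0.1979, 0.0569]
tcp_rot: [[-0.0, -0.998, 0.067], [0.0, 0.067, 0.998], [-1.0, 0.0, 0.0]]
force: [-1.7, 0.7, 3.9]
opening: 0.248
```

>>> play_rows([
  [[0.001,0,0,0,0,0,0.005],[0.002,0,0,0,0,0,0.005],[0.002,0,0,0,0,0,0.005],[0.002,0,0,0,0,0,0.005]],
])

```text
time_s: 13.75
position: [0.4265, 0.1979, 0.0565]
tcp_rot: [[0.001, -0.998, 0.067], [0.0, 0.067, 0.998], [-1.0, -0.001, 0.0]]
force: [-4.4, -0.4, 20.9]
opening: 0.246
```

>>> play_rows([
  [[0,0,0,0,0,0,0.005],[0,0,0,0,0,0,0.005],[0,0,0,0,0,0,0.005],[0,0,0,0,0,0,0.005],[0,0,0,0,0,0,0.005],[0,0,0,0,0,0,0.005],[0,0,0,0,0,0,0.005],[0,0,0,0,0,0,0.005]],
])

```text
time_s: 14.55
position: [0.4265, 0.1979, 0.0565]
tcp_rot: [[0.001, -0.998, 0.067], [0.0, 0.067, 0.998], [-1.0, -0.001, 0.0]]
force: [-4.4, -0.2, 21.1]
opening: 0.24
```

```bash
python3 - <<'E'
from h import *
S=capture("side");p=S["pixels"][:,:,::-1]
cv2.imwrite("pics/side10.png",cv2.resize(p[100:190,190:280],None,fx=6.6,fy=6.6,interpolation=2))
T=capture("top");cv2.imwrite("pics/top10.png",T["pixels"][:,:,::-1])
plan([])
E
```

```text
t 14.65 p [0.4265 0.1979 0.0565] F [-4.5 -0.2 20.9] open 0.24 rv [0.06 0.01 0.05]
```

View pics/side10.png

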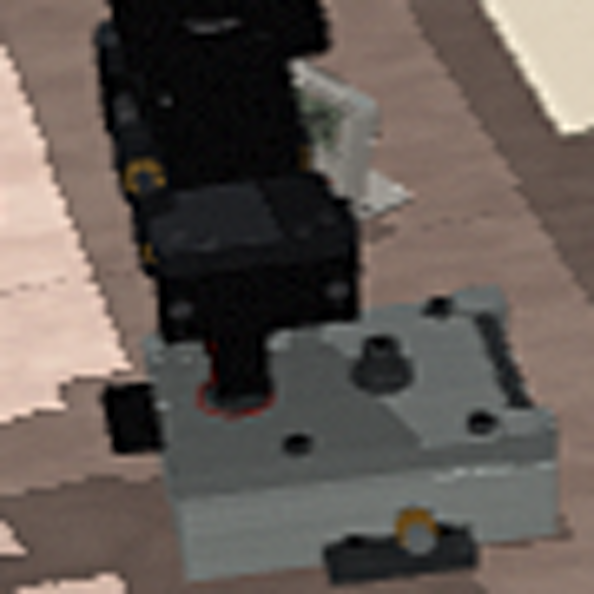

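View pics/top10.png

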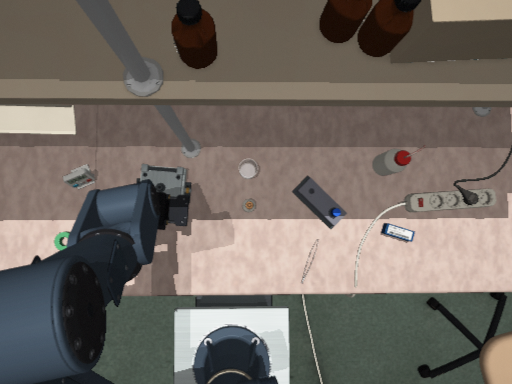

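```bash
python3 -c "
from rig import *
print(hand_in())"
```

```text
the job is handed in; nothing more can be done
None
```

The cell is shut and pinned. I pushed the lid down by its tab, lifted the slim red pin out of the holder, and put it through both holes. I handed in at about 14.7 s, still gripping the red knob and pressing down.

**Final pose and push:** The arm stopped at TCP z = 0.0565 m, within a millimetre of where it gripped the pin in the holder, so the pin should be fully seated. The reading stayed steady for the last 0.9 s, with about 21 N pressing down and the fingers open 21 mm on the knob.

**Pictures:** The side view shows the collar centred in the red ring and no gap between the halves. The blue pin, bottle and beaker show no visible change in the top view.

**Disagreements:**
- Two picture readings of the pin's offset along x differed by about 2 mm. I split the difference, and the pin went in without any contact force.
- In the final pose there is a small steady side force of about 4.5 N along −x.

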